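# Make up two assay reagent kits

## Robot

A 6-joint arm with a two-finger parallel gripper is mounted at the origin on the work surface. World frame = base frame: x ahead of the robot, y to its left, z up, the work surface at z = 0. Lengths are in mm, angles in rad, forces in N, time in s.
With the tool pointing down it reaches from about 400 to 925 mm from the base axis. Payload 12.5 kg.
Tool frame: the origin (TCP) lies between the finger pads; the fingertips stand 11 mm ahead of it and the grasp point (between the pads) lies 8 mm behind it (env.tip_extent is the distance from the TCP to the fingertips, in mm); x points along the fingers, z is the direction in which the jaws open and shut, and the axes are right-handed (so a half turn about x gives the same grasp; the last joint's range is limited). The gripper opens to 95 mm and grips with 3 to 60 N. Pads are 20 mm wide; open, the fingers measure 119 mm over their backs; the gripper's body (75 mm by 180 mm) begins 59 mm behind the grasp point.
Start: joints at [1.17, 0.491, 1.559, -0, 1.092, -0.106], TCP at [181.577, 598.063, 186.961] pointing down, gripper open.
Joint ranges: [-3.1, 3.1], [-0.84, 2.19], [0.05, 2.79], [-1.13, 4.28], [0.06, 2.93], [-2.69, 2.69]. Speed limits (rad/s): [2.22, 2.22, 2.79, 3.14, 3.14, 3.14].

## Interface

Orientations are given as [roll, pitch, yaw] about the fixed x, y, z axes, in that order (R = Rz(yaw) Ry(pitch) Rx(roll)).
In Python, from cell import status, imaging, env gives the robot as it stands. The module is installed in compiled form; this text tells all that it offers.
- The arm moves only by the tool apply_moves, never from a script. Its argument "increments" is a list of rows, each a list of 5 numbers: the closure, from 0 (fully open) to 1 (shut), then the shift along the tool's x, y, z in mm, then the turn about the tool's x in degrees. A call has 1 to 10 rows; each row shifts and turns the commanded pose from where the row before left it, along the tool's axes as they then stand; what a row does not reach is not made up. A row lasts 1/10 s, in which the tool goes at most 50 mm and 8.59 degrees, less where a joint would pass 70% of its speed; a pose out of reach is approached as far as the arm can. A call with a gripper value outside its range is refused whole. The fingers move at their own pace and stop on an object; the grip force is fixed at half the most. Time passes only in rows, so rows that do not move let the fingers close. It gives the time, the measured TCP pose, the force and the opening at its end, in the units of the state.
- status.state(): the state, without advancing time (a new reading comes with each control period).
- imaging.read_camera(name): name is "scene" or "top" or "wrist"; returns a dict with "pixels" (400x640x3 uint8, red, green, blue), "fovy" (degrees; the focal length in pixels is half the picture's height over the tangent of half this angle, whatever the lens; pixels are square), "cx", "cy" (the principal point, pixels), "distortion" ([k1, k2, p1, p2, k3] as OpenCV has them; the pictures are not rectified), "R" (3x3) and "t" (3): a world point X has camera coordinates R X + t. Camera axes: x right, y down, z forward; pixel columns grow to the right and rows downward; lengths in mm; the calibration is good to about 2 mm. A picture is of the moment at which its call begins. There is no depth.
- env.job_done(): hands the job in, once; it reports no verdict.
The state is a dict: "t": time; "joints": joint angles; "qvel": joint speeds; "tau": joint torques, N m; "eef_pos": TCP position; "tcp_rot": TCP orientation; "ft_force": force on the tool from outside, world axes, zero at the start; "moment": the same for the moment, N m; "opening": opening from 0.0 (shut) to 1.0 (fully open).
Only numpy, scipy, OpenCV 4.12 (cv2) and the standard library are available. Lean on these libraries where they do the work, as an engineer would, in place of code of your own. Each camera call takes 0.05 s, during which the arm holds its last target. There are 200 camera calls.

## Task

Make up the two reagent kits for the plate reader: the white tray gets the yellow-capped bottle, the brown bottle and the green-capped tube; the blue tray gets the red-capped bottle and the purple-capped tube. Load all three bottles first, each standing in a large square pocket of its own, so that the tubes stay warm as long as possible; only then lift the two tubes straight out of the block heater and stand each in its tray's narrow pocket. Set everything down upright without dropping it, and leave the black-capped tube and the well plate where they are.

Things in the scene. Friction and masses are not known exactly. Their poses are not given: they have to be found in the camera images.
- bottle_yellow: 60 ml reagent bottle, white with a yellow cap and a yellow stripe on its label; body 38 mm in diameter, straight from 0 to 58 mm height, then a shoulder and a 26 mm wide cap from 65 to 82 mm (its top); about 75 g. Origin at the centre of its underside, z up its axis; round, so yaw means nothing. Stands loose on the bench.
- bottle_red: 60 ml reagent bottle, white with a red cap and a red stripe on its label; body 38 mm in diameter, straight from 0 to 58 mm height, then a shoulder and a 26 mm wide cap from 65 to 82 mm (its top); about 75 g. Origin at the centre of its underside, z up its axis; round, so yaw means nothing. Stands loose on the bench.
- bottle_brown: 60 ml reagent bottle, dark brown with a white cap and a white label; body 38 mm in diameter, straight from 0 to 58 mm height, then a shoulder and a 26 mm wide cap from 65 to 82 mm (its top); about 110 g. Origin at the centre of its underside, z up its axis; round, so yaw means nothing. Stands loose on the bench.
- tube_green: Self-standing whitish sample tube with a green cap; body 25 mm in diameter with a flat foot, cap 28 mm wide from 75 to 95 mm height (its top); about 40 g. Origin at the centre of its underside, z up its axis. Starts in one of the heater's wells, underside 25 mm above the bench, top 40 mm above the block.
- tube_purple: Self-standing whitish sample tube with a purple cap; body 25 mm in diameter with a flat foot, cap 28 mm wide from 75 to 95 mm height (its top); about 40 g. Origin at the centre of its underside, z up its axis. Starts in one of the heater's wells, underside 25 mm above the bench, top 40 mm above the block.
- tube_black: Self-standing whitish sample tube with a black cap; body 25 mm in diameter with a flat foot, cap 28 mm wide from 75 to 95 mm height (its top); about 40 g. Origin at the centre of its underside, z up its axis. Starts in one of the heater's wells, underside 25 mm above the bench, top 40 mm above the block. It stays in its well.
- tray_white: White, grey-floored kit tray, fixed, 72 (its x) by 188 (its y) by 28 mm high; floor, walls and dividers 4 mm thick. Three pockets along y: two large ones for bottles, 64 x 64 mm inside, centred at y = -58 and +10 mm; a narrow one for a tube, 64 (x) by 44 (y) mm inside, centred at y = +68 mm. Origin at the centre of its underside, z up.
- tray_blue: Blue kit tray, fixed, 72 (its x) by 188 (its y) by 28 mm high; floor, walls and dividers 4 mm thick. Three pockets along y: two large ones for bottles, 64 x 64 mm inside, centred at y = -58 and +10 mm; a narrow one for a tube, 64 (x) by 44 (y) mm inside, centred at y = +68 mm. Origin at the centre of its underside, z up.
- heater: Block heater, fixed: white case 110 (its x) by 205 (its y) mm, 77 mm high; the top of its aluminium block is at 80 mm. Three round wells at y = -56, 0, +56 mm (x = 0), 26 mm in diameter, 55 mm deep: tubes stand in them with 0.5 mm play and come out only straight up. Flat panel with red display on the -x side. Origin at the centre of its underside, z up.
- plate: White 96-well plate, 85.5 mm (its x) by 128 mm (its y), 14 mm high, loose, lying beside the work (a fixed white tip box, 85 by 122 by 70 mm, stands at the other side). Origin at the centre of its underside. It is not to be moved.
Not all that is in view belongs to the job. What is shaped like the tray_white but turquoise is not meant.

How it is judged:
By the outcome, as a careful person would: the job done as asked, in the order asked, and still so for the second after the job is handed in, with the robot touching nothing.
It also fails if it takes over 125 s, if anything falls off the work surface, if the arm or the gripper's body presses on something with over 40 N, if the wrist force passes 120 N, or if a joint passes its speed limit or range.

## Working session

There is one attempt and no reset: what is moved stays moved. The work goes in short steps, Python scripts to look and compute and a tool call to move; the robot and the scene stay as the last step left them, time stands still between calls to the robot, and variables do not carry over. Pictures are saved under pics/ and viewed, about 12 in all and at most 16, crops included, and the job is handed in when it is done.

Besides the shell and the picture viewer there is one more tool, called after "Request:" as name(argument=value, ...) on one line, values as JSON. apply_moves: Moves the arm, as the interface text tells. Its arguments: {"type":"object","properties":{"increments":{"type":"array"}},"required":["increments"]}

```bash
mkdir -p pics; ls; cat > h.py <<'E'
import numpy as np, cv2
from cell import status, imaging, env
def shot(n,f=None):
    c=imaging.read_camera(n)
    if f: cv2.imwrite(f'pics/{f}.png',c['pixels'][:,:,::-1])
    return c
def K(c):
    f=200/np.tan(np.radians(c['fovy'])/2)
    return np.array([[f,0,c['cx']],[0,f,c['cy']],[0,0,1.]])
def back(c,uv,z):
    """pixels -> world points on plane z"""
    p=cv2.undistortPoints(np.array(uv,float).reshape(-1,1,2),K(c),np.array(c['distortion'],float))[:,0]
    R=np.array(c['R']);t=np.array(c['t']).ravel();o=-R.T@t
    d=np.c_[p,np.ones(len(p))]@R
    return o+d*((np.atleast_1d(z)-o[2])/d[:,2])[:,None]
def proj(c,X):
    return cv2.projectPoints(np.array(X,float).reshape(-1,1,3),cv2.Rodrigues(np.array(c['R'],float))[0],np.array(c['t'],float).ravel(),K(c),np.array(c['distortion'],float))[0][:,0]
E
python3 - <<'E'
from h import *
for n in ['scene','top','wrist']:
    c=shot(n,n+'0'); print(n,c['fovy'],c['cx'],c['cy'],c['distortion'],(-np.array(c['R']).T@np.array(c['t']).ravel()).round(0))
print(status.state(),env.tip_extent)
E
```

```text
pics
scene 51.337948530681025 318.4394076503426 194.00303409794193 [-0.00666103  0.          0.          0.          0.        ] [878. 673. 772.]
top 55.52612845561917 317.90498426536783 195.695022577049 [-0.05477121  0.          0.          0.          0.        ] [ 248.  -22. 1307.]
wrist 58.68648938639264 320.39098817623494 197.45804754888493 [-0.04329626  0.          0.          0.          0.        ] [114. 618. 384.]
{'t': 0.15, 'joints': array([ 1.17039851e+00,  4.91435704e-01,  1.55929867e+00,  1.58160303e-05,
        1.09172905e+00, -1.05604176e-01]), 'qvel': array([-0.00023466, -0.00291321, -0.0008906 ,  0.0010248 , -0.00168177,
       -0.00166246]), 'tau': array([ 1.76944115e-03, -6.12894988e+01, -2.58276629e+01,  6.92598824e-02,
        4.73666936e-02, -1.81366875e-05]), 'eef_pos': array([181.48628244, 597.85824431, 186.49064177]), 'tcp_rot': array([ 3.0198787 ,  1.56992544, -1.98731121]), 'ft_force': array([-0.39642794,  0.08740143, -0.31325755]), 'moment': array([ 0.00130023, -0.00405446,  0.04669722]), 'opening': 0.9983087495495436} 11.0
```

View pics/top0.png

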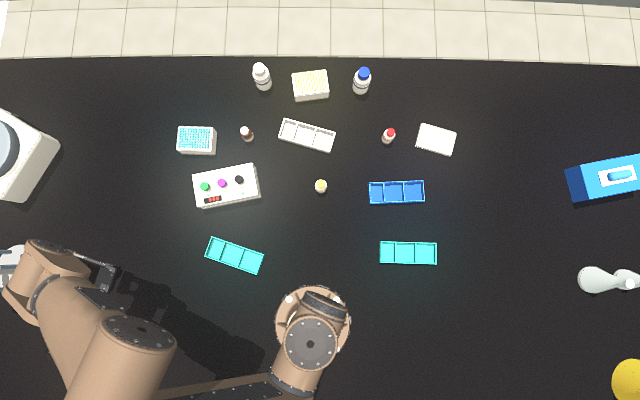

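View pics/scene0.png

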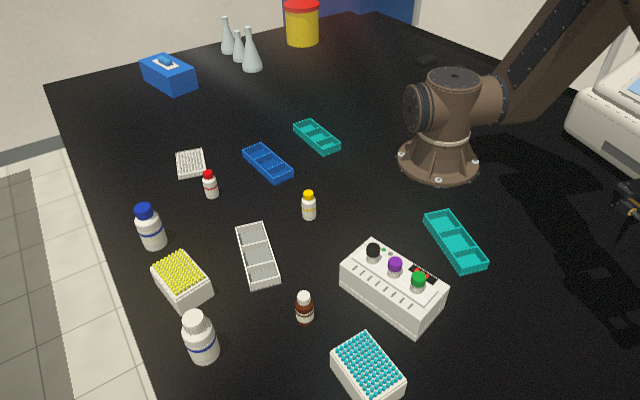

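The top picture shows these things at (col, row):

| Thing | Pixel |
|---|---|
| Brown bottle | (246,134) |
| Red bottle | (389,135) |
| Yellow bottle | (321,186) |
| White tray | (307,135) |
| Blue tray | (397,192) |
| Heater | (226,185) |
| Green, purple, black caps | (205,187), (222,183), (239,180) |

Possible confusions are the turquoise trays at (234,255) and (408,253), the large bottles at (262,76) and (362,80), and the tip boxes. I choose the small bottles and the plain white and blue trays, and check them in one crop.

```bash
python3 - <<'E'
import cv2
a=cv2.imread('pics/top0.png')[105:225,180:445]
cv2.imwrite('pics/crop1.png',cv2.resize(a,None,fx=3,fy=3,interpolation=cv2.INTER_CUBIC))
E
```

```text
(no output)
```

View pics/crop1.png

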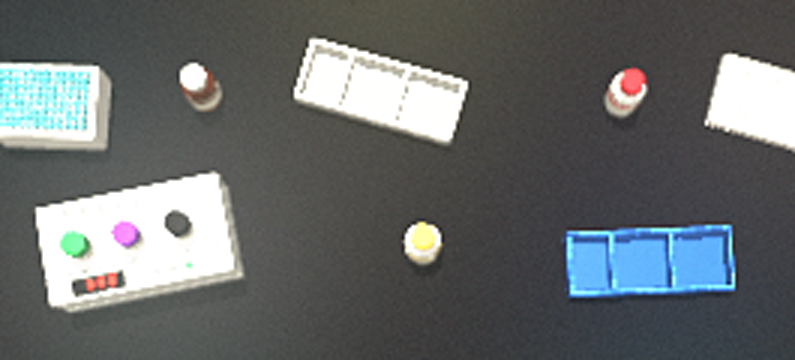

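The crop confirms the choice. The narrow pocket is at the left (+y) end of both trays, and the caps read green, purple, black from left to right.

```bash
python3 - <<'E'
from h import *
top=shot('top'); 
cr=lambda p:np.array(p,float)/3-1/3+[180,105]
caps=dict(yellow=((423,236),82),red=((633,82),82),brown=((193,76),82),green=((74,243),120),purple=((125,233),120),black=((177,223),120))
hsv=cv2.cvtColor(top['pixels'],cv2.COLOR_RGB2HSV)
for k,(p,z) in caps.items(): print(k,back(top,[cr(p)],z)[0].round(1))
for n,cs in dict(white=[(313,39),(468,79),(450,141),(295,97)],blue=[(567,232),(733,227),(734,290),(570,296)]).items():
    P=back(top,[cr(c) for c in cs],28); 
    a=P[0]-P[1]; print(n,P.mean(0).round(1),'len',[round(np.linalg.norm(P[i]-P[i-1])) for i in range(4)],'y-dir yaw',np.degrees(np.arctan2(a[1],a[0])-np.pi/2).round(1))
P=back(top,[cr(c) for c in [(37,207),(219,173),(236,272),(54,307)]],77); print('heater',P.mean(0),[round(np.linalg.norm(P[i]-P[i-1])) for i in range(4)])
P=back(top,[cr((721,55)),cr((795,75))],14);print(P)
# tool axes
from scipy.spatial.transform import Rotation as Ro
print(Ro.from_euler('xyz',status.state()['tcp_rot']).as_matrix().round(3))
c=shot('wrist'); Rm=Ro.from_euler('xyz',status.state()['tcp_rot']).as_matrix();o=-np.array(c['R']).T@np.array(c['t']).ravel()
print('cam in tool',Rm.T@(o-status.state()['eef_pos']),'\n',(Rm.T@np.array(c['R']).T).round(3))
E
```

```text
yellow [458.6 -22.7  82. ]
red [ 636.2 -254.2   82. ]
brown [636.2 236.8  82. ]
green [439.2 347.8 120. ]
purple [450.7 293.7 120. ]
black [462.3 238.6 120. ]
white [640.6  28.2  28. ] len [73, 187, 77, 187] y-dir yaw -14.2
blue [ 442.9 -282.5   28. ] len [73, 190, 73, 187] y-dir yaw 2.6
heater [451.10594885 292.26516929  77.        ] [114, 205, 113, 203]
[[ 692.85069119 -372.07331967   14.        ]
 [ 670.06013671 -459.55609224   14.        ]]
[[-0.    -0.957  0.291]
 [-0.     0.291  0.957]
 [-1.     0.    -0.001]]
cam in tool [-197.8751723    70.52751153   -0.33928506] 
 [[ 0.001 -0.251  0.968]
 [-0.    -0.968 -0.251]
 [ 1.    -0.    -0.001]]
```

View pics/wrist0.png

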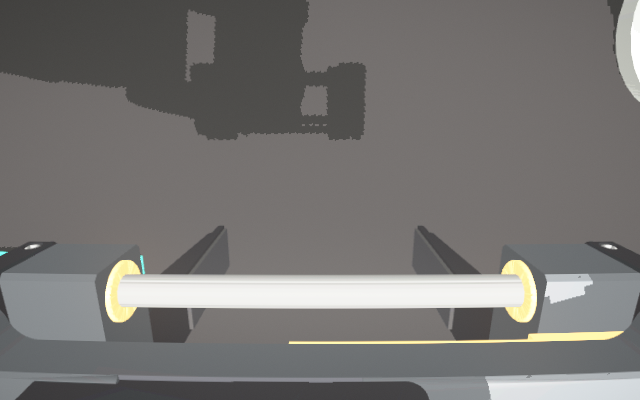

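Wrist camera picture: only bare bench and the fingers, and the grasp point sits near the image centre when I hover about 100 mm above an object. Next I write a helper that turns a target pose into tool-frame shifts.

```bash
cat >> h.py <<'E'
from scipy.spatial.transform import Rotation as Ro
def jaw():
    R=Ro.from_euler('xyz',status.state()['tcp_rot']).as_matrix(); return R,np.degrees(np.arctan2(R[1,2],R[0,2]))
def plan(x,y,z,j):
    """print the turn (deg about tool x), then shift in tool axes after that turn"""
    s=status.state(); R,a=jaw(); th=a-j; th=(th+90)%180-90
    R2=R@Ro.from_euler('x',th,degrees=True).as_matrix()
    print('at',s['eef_pos'].round(1),'jaw',a.round(1),'open',round(s['opening'],3),'F',s['ft_force'].round(1),'t',round(s['t'],2))
    print('turn',th.round(1),'then shift',(R2.T@(np.array([x,y,z])-s['eef_pos'])).round(1),' unturned',(R.T@(np.array([x,y,z])-s['eef_pos'])).round(1))
E
python3 -c "
from h import *
plan(636.2,236.8,187,-14.2)"
```

```text
at [181.5 598.  186.7] jaw 73.1 open 0.999 F [ 0.6 -0.9  0.1] t 0.25
turn 87.3 then shift [-2.000e-01 -2.386e+02  5.294e+02]  unturned [-2.000e-01 -5.400e+02 -2.135e+02]
```

Request:
apply_moves(increments=[[0,0,0,0,8.5],[0,0,0,0,8.5],[0,0,0,0,8.5],[0,0,0,0,8.5],[0,0,0,0,8.5],[0,0,0,0,8.5],[0,0,0,0,8.5],[0,0,0,0,8.5],[0,0,0,0,8.5],[0,0,0,0,8.5]])

```text
t: 1.25
eef_pos: [181.6, 598.0, 186.8]
tcp_rot: [-1.559, 1.571, -1.772]
ft_force: [0.8, -0.2, -0.3]
opening: 0.999
```

```bash
python3 -c "
from h import *
plan(636.2,236.8,187,-14.2)"
```

```text
at [181.6 598.  186.8] jaw -12.2 open 0.999 F [ 0.8 -0.2 -0.3] t 1.25
turn 2.0 then shift [-1.000e-01 -2.387e+02  5.294e+02]  unturned [-1.000e-01 -2.566e+02  5.209e+02]
```

Request:
apply_moves(increments=[[0,0,0,0,2],[0,0,-18.4,40.7,0],[0,0,-18.4,40.7,0],[0,0,-18.4,40.7,0],[0,0,-18.4,40.7,0],[0,0,-18.4,40.7,0],[0,0,-18.4,40.7,0],[0,0,-18.4,40.7,0],[0,0,-18.4,40.7,0],[0,0,-18.4,40.7,0]])

```text
t: 2.25
eef_pos: [498.7, 348.0, 187.0]
tcp_rot: [1.506, 1.571, 1.263]
ft_force: [0.2, 0.7, -0.1]
opening: 1.0
```

Request:
apply_moves(increments=[[0,0,-18.4,40.7,0],[0,0,-18.4,40.7,0],[0,0,-18.4,40.7,0],[0,0,-18.0,41,0],[0,0,0,0,0]])

```text
t: 2.75
eef_pos: [641.6, 235.4, 186.1]
tcp_rot: [-0.5, 1.57, -0.746]
ft_force: [-0.7, 0.3, 0.5]
opening: 1.001
```

```bash
python3 -c "
from h import *
plan(636.2,236.8,41,-14.2)
c=shot('wrist','w1'); print(proj(c,[[636.2,236.8,82]]))
t=shot('top'); s=shot('scene')
for n,k in (('top',t),('scene',s)): print(n,proj(k,[[636.2,236.8,82]]))
"
```

```text
at [641.6 235.4 186.1] jaw -14.1 open 1.001 F [-0.7  0.3  0.5] t 2.75
turn 0.1 then shift [ 1.451e+02  1.000e-01 -5.700e+00]  unturned [ 1.451e+02  1.000e-01 -5.700e+00]
[[314.13579218 187.97332194]]
top [[243.99913096 130.0008495 ]]
scene [[302.91188216 295.06223864]]
```

View pics/w1.png

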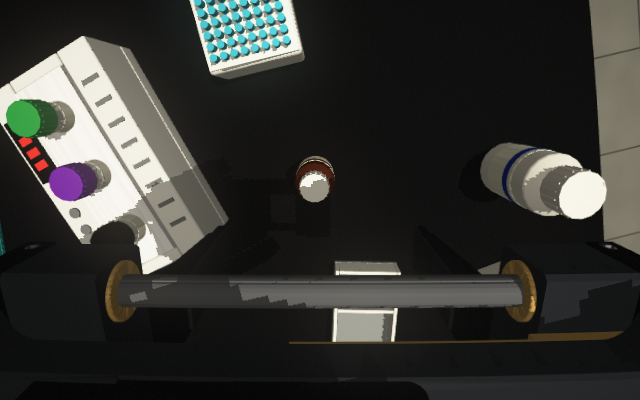

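Wrist view over the brown bottle: its white cap is at (314,186) against a predicted (314,188), so the estimate is good to about 1.5 mm. The heater's green cap is at (32,118) and purple at (70,182). Now I descend and grip.

Request:
apply_moves(increments=[[0,36,0.5,-3,0],[0,36,0.5,-2.5,0],[0,36,0,0,0],[0,27,0,0,0],[0,10,0,0,0],[1,0,0,0,0],[1,0,0,0,0],[1,0,0,0,0],[1,0,0,0,0],[1,0,0,0,0]])

```text
t: 3.9
eef_pos: [633.4, 241.5, 42.8]
tcp_rot: [0.583, 1.57, 0.341]
ft_force: [-0.0, 0.1, 0.8]
opening: 0.634
```

```bash
python3 -c "
from h import *
plan(643,37.9,0,-14.2)"
```

```text
at [633.4 241.5  42.8] jaw -13.9 open 0.634 F [-0.   0.1  0.8] t 3.9
turn 0.3 then shift [  42.7 -195.1   59.2]  unturned [  42.7 -195.4   58.2]
```

Request:
apply_moves(increments=[[1,0,0,0,0],[1,0,0,0,0],[1,0,0,0,0]])

```text
t: 4.2
eef_pos: [633.1, 241.4, 42.0]
tcp_rot: [1.328, 1.571, 1.086]
ft_force: [0.2, -0.2, -0.7]
opening: 0.382
```

```bash
python3 -c "
from h import *
for i in range(1):
  plan(643,37.9,100,-14.2)
c=shot('wrist','w2');print(proj(c,[[636.2,238.2,82],[636.2,238.2,50]]));plan(643,37.9,100,-14.2)"
```

```text
at [633.1 241.4  42. ] jaw -13.9 open 0.382 F [ 0.2 -0.2 -0.7] t 4.2
turn 0.3 then shift [ -58.  -194.9   59.5]  unturned [ -58.  -195.2   58.5]
[[328.63185193 260.52877889]
 [327.36763763 236.74896109]]
at [633.1 241.4  41.9] jaw -13.9 open 0.339 F [ 0.5  0.4 -0.8] t 4.25
turn 0.3 then shift [ -58.1 -194.9   59.5]  unturned [ -58.1 -195.2   58.5]
```

Request:
apply_moves(increments=[[1,0,0,0,0],[1,0,0,0,0]])

```text
t: 4.45
eef_pos: [633.1, 241.5, 41.9]
tcp_rot: [1.488, 1.571, 1.246]
ft_force: [0.6, -0.7, -0.0]
opening: 0.265
```

```bash
python3 -c "
from h import *
plan(643,37.9,100,-14.2)
c=shot('wrist','w2');s=shot('scene')['pixels'][210:390,200:420,::-1]
cv2.imwrite('pics/m1.png',np.vstack([c['pixels'][100:350,:,::-1],cv2.resize(s,(640,330))]))"
```

```text
at [633.1 241.5  41.9] jaw -13.9 open 0.265 F [ 0.6 -0.7 -0. ] t 4.45
turn 0.3 then shift [ -58.1 -194.9   59.6]  unturned [ -58.1 -195.2   58.5]
```

View pics/m1.png

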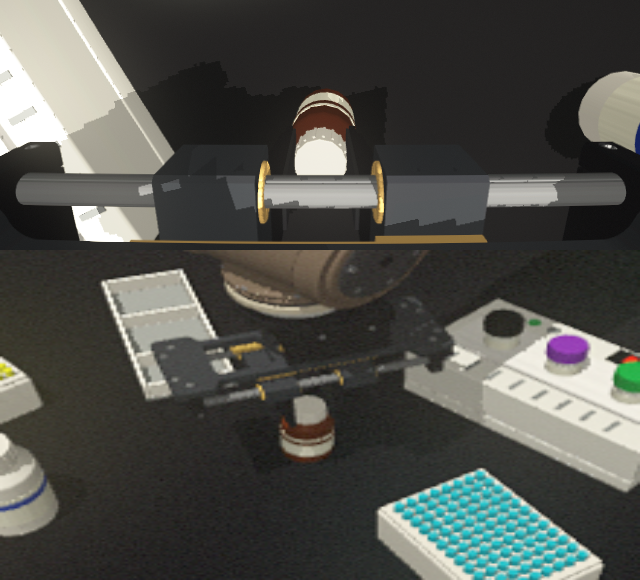

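The wrist picture shows the white cap at (321,255), midway between the fingers, which is where a centred bottle should appear. The opening reading is lower than the 0.4 I expected for 38 mm, so I check it is stable before lifting.

Request:
apply_moves(increments=[[1,0,0,0,0],[1,0,0,0,0]])

```text
t: 4.75
eef_pos: [633.1, 241.5, 41.9]
tcp_rot: [1.389, 1.571, 1.147]
ft_force: [0.9, -0.7, -0.0]
opening: 0.266
```

```bash
python3 -c "
from h import *
plan(643,37.9,100,-14.2)"
```

```text
at [633.1 241.5  41.9] jaw -13.9 open 0.266 F [ 0.9 -0.7 -0. ] t 4.75
turn 0.3 then shift [ -58.1 -194.9   59.6]  unturned [ -58.1 -195.2   58.5]
```

Request:
apply_moves(increments=[[1,-3,0,0,0],[1,-12,0,0,0],[1,-20,0,0,0],[1,-20,0,0,0],[1,-10,0,0,0],[1,0,0,0,0]])

```text
t: 5.35
eef_pos: [633.8, 241.6, 108.9]
tcp_rot: [0.53, 1.568, 0.288]
ft_force: [0.7, 0.1, -1.3]
opening: 0.265
```

```bash
python3 -c "
from h import *
plan(643,37.9,100,-14.2)
c=shot('wrist','w2');s=shot('scene')['pixels'][200:350,200:420,::-1]
cv2.imwrite('pics/m2.png',np.vstack([c['pixels'][100:350,:,::-1],cv2.resize(s,(480,330)) if 0 else cv2.copyMakeBorder(cv2.resize(s,(484,330)),0,0,0,156,0)]))"
```

```text
at [633.8 241.6 108.9] jaw -13.9 open 0.265 F [ 0.7  0.1 -1.3] t 5.35
turn 0.3 then shift [   8.8 -195.3   58.9]  unturned [   8.8 -195.6   57.9]
```

View pics/m2.png

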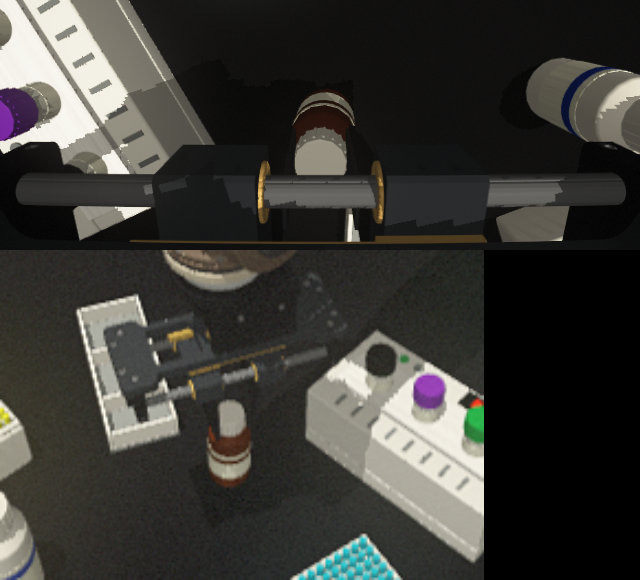

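Picture: the brown bottle hangs upright in the jaws with its cap centred at (321,255) and clear of the bench. A 0.266 opening therefore corresponds to 38 mm. I carry it to the middle pocket of the white tray.

Request:
apply_moves(increments=[[1,0,-15,5,0.3],[1,0,-35,10,0],[1,0,-40,12,0],[1,0,-40,12,0],[1,0,-35,10,0],[1,0,-20,6,0],[1,0,-10,4,0],[1,0,0,0,0],[1,0,0,0,0]])

```text
t: 6.35
eef_pos: [642.4, 38.4, 106.6]
tcp_rot: [2.904, 1.57, 2.656]
ft_force: [0.1, 0.8, 0.5]
opening: 0.264
```

```bash
python3 -c "
from h import *
plan(643,37.9,45,-14.2)
c=shot('wrist');
def M(x,y,yaw,pts):
    a=np.radians(yaw);R=np.array([[np.cos(a),-np.sin(a)],[np.sin(a),np.cos(a)]])
    return [list(R@np.array(p[:2])+[x,y])+[p[2]] for p in pts]
T=[(-36,94,28),(36,94,28),(-32,90,28),(32,90,28),(-32,46,28),(32,46,28),(-36,-94,28),(36,-94,28)]
P=proj(c,M(640.6,28.2,-14.2,T));print(P.round(0).tolist())
im=c['pixels'][:,:,::-1].copy()
for p in P:
  if max(abs(p))<2000: cv2.circle(im,tuple(int(v) for v in p.round()),2,(0,0,255),-1)
cv2.imwrite('pics/w3.png',im)"
```

```text
at [642.4  38.4 106.6] jaw -14.2 open 0.264 F [0.1 0.8 0.5] t 6.35
turn 0.0 then shift [61.6 -0.3  0.8]  unturned [61.6 -0.3  0.8]
[[273.0, 87.0], [370.0, 87.0], [279.0, 92.0], [364.0, 92.0], [281.0, 151.0], [363.0, 151.0], [281.0, 310.0], [362.0, 310.0]]
```

View pics/w3.png

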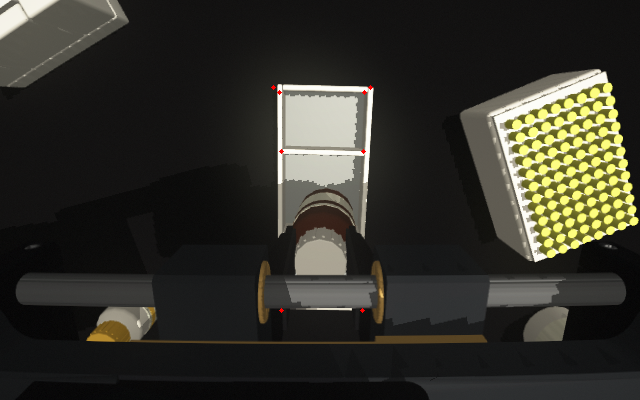

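The tray model fits to about 3 px; the tray sits about 2 mm further along +z (jaw direction) than I estimated. I lower the bottle, release and rise.

Request:
apply_moves(increments=[[1,25,0,2,0],[1,20,0,0,0],[1,10,0,0,0],[1,4,0,0,0],[1,1,0,0,0],[1,0,0,0,0]])

```text
t: 7.0
eef_pos: [644.9, 37.7, 47.6]
tcp_rot: [0.304, 1.57, 0.056]
ft_force: [-0.8, -0.5, -0.9]
opening: 0.267
```

```bash
python3 -c "
from h import *
plan(643,37.9,45.9,-14.2)"
```

```text
at [644.9  37.7  47.6] jaw -14.2 open 0.267 F [-0.8 -0.5 -0.9] t 7.0
turn 0.0 then shift [ 1.7 -0.3 -1.8]  unturned [ 1.7 -0.3 -1.8]
```

Request:
apply_moves(increments=[[1,1,0,0,0],[1,0.6,0,0,0],[1,0,0,0,0],[0,0,0,0,0],[0,0,0,0,0],[0,0,0,0,0],[0,0,0,0,0],[0,-20,0,0,0],[0,-40,0,0,0],[0,-40,0,0,0]])

```text
t: 8.0
eef_pos: [644.0, 37.4, 146.0]
tcp_rot: [-2.995, 1.569, 3.04]
ft_force: [0.4, 0.1, -0.4]
opening: 0.794
```

```bash
python3 -c "
from h import *
plan(458.6,-22.7,160,-14.2)"
```

```text
at [644.   37.4 146. ] jaw -14.2 open 0.794 F [ 0.4  0.1 -0.4] t 8.0
turn 0.0 then shift [ -13.7 -103.8 -165. ]  unturned [ -13.7 -103.8 -165.1]
```

Request:
apply_moves(increments=[[0,-10,-10,-16,0],[0,-4,-20,-32,0],[0,0,-22,-35,0],[0,0,-22,-35,0],[0,0,-18,-29,0],[0,0,-8,-12,0],[0,0,-4,-6,0],[0,0,0,0,0],[0,0,0,0,0]])

```text
t: 8.9
eef_pos: [460.2, -22.9, 159.3]
tcp_rot: [0.266, 1.57, 0.019]
ft_force: [-0.5, -0.1, 0.1]
opening: 0.998
```

```bash
cat >> h.py <<'E'
def blob(c,lo,hi):
    m=cv2.inRange(cv2.cvtColor(c['pixels'],cv2.COLOR_RGB2HSV),lo,hi)
    n,l,s,ce=cv2.connectedComponentsWithStats(cv2.morphologyEx(m,cv2.MORPH_CLOSE,np.ones((3,3))))
    o=np.argsort(-s[1:,4])[:3]+1
    return [(ce[i].round(1),s[i].tolist()) for i in o if s[i,4]>60]
E
python3 -c "
from h import *
plan(458.6,-22.7,41,-14.2)
c=shot('wrist','w4')
for ce,s in blob(c,(20,100,80),(35,255,255)): print(ce,s,back(c,[ce],82).round(1),back(c,[ce],78).round(1))
print(proj(c,[[458.6,-22.7,82]]))
"
```

```text
at [460.2 -22.9 159.3] jaw -14.2 open 0.998 F [-0.5 -0.1  0.1] t 8.9
turn 0.0 then shift [118.3  -0.2  -1.7]  unturned [118.3  -0.2  -1.7]
[318.5 194.5] [302, 176, 33, 36, 817] [[458.9 -21.6  82. ]] [[458.6 -22.5  78. ]]
[529.8 288.6] [519, 263, 17, 58, 201] [[ 617.  -149.1   82. ]] [[ 619.1 -151.9   78. ]]
[109.1 296.4] [105, 272, 11, 49, 196] [[257.5 -65.8  82. ]] [[254.3 -67.4  78. ]]
[[318.51070195 195.92914387]]
```

View pics/w4.png

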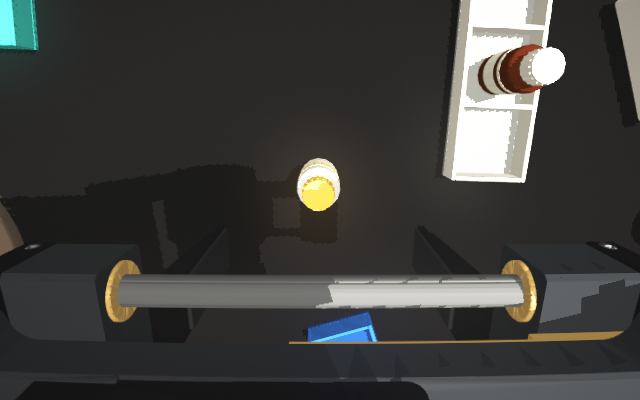

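Picture: the brown bottle stands upright in the middle pocket at (510,75), the end pocket at (492,145) is free, and the yellow cap at (318,194) matches the prediction. I descend and grip.

Request:
apply_moves(increments=[[0,30,0.5,-1.5,0],[0,40,0,0,0],[0,30,0,0,0],[0,15,0,0,0],[0,3,0,0,0],[1,0,0,0,0],[1,0,0,0,0],[1,0,0,0,0],[1,0,0,0,0],[1,0,0,0,0]])

```text
t: 9.95
eef_pos: [457.9, -22.1, 41.8]
tcp_rot: [0.148, 1.57, -0.1]
ft_force: [-0.0, 0.5, -0.5]
opening: 0.635
```

Request:
apply_moves(increments=[[1,0,0,0,0],[1,0,0,0,0],[1,0,0,0,0],[1,0,0,0,0],[1,0,0,0,0],[1,0,0,0,0]])

```text
t: 10.55
eef_pos: [457.7, -22.1, 41.3]
tcp_rot: [1.33, 1.571, 1.082]
ft_force: [0.6, 0.4, -0.2]
opening: 0.265
```

```bash
python3 -c "
from h import *
plan(628.3,-28.5,108,-14.2)"
```

```text
at [457.7 -22.1  41.3] jaw -14.2 open 0.265 F [ 0.6  0.4 -0.2] t 10.55
turn 0.0 then shift [-66.7  35.6 166.9]  unturned [-66.7  35.6 166.9]
```

Request:
apply_moves(increments=[[1,-5,0,0,0],[1,-20,0,0,0],[1,-27,0,0,0],[1,-15,5,22,0],[1,0,8,38,0],[1,0,8,42,0],[1,0,8,36,0],[1,0,5,20,0],[1,0,1.6,9,0],[1,0,0,0,0]])

```text
t: 11.55
eef_pos: [628.4, -28.5, 108.0]
tcp_rot: [3.105, 1.57, 2.857]
ft_force: [-0.1, 0.2, -0.7]
opening: 0.265
```

```bash
python3 -c "
from h import *
imaging.read_camera('wrist');plan(628.3,-28.5,45.3,-14.2)"
```

```text
at [627.5 -28.4 108.1] jaw -14.2 open 0.265 F [-0.3 -0.6 -1.1] t 11.6
turn 0.0 then shift [62.8  0.1  0.8]  unturned [62.8  0.1  0.8]
```

Request:
apply_moves(increments=[[1,25,0,0.8,0],[1,20,0,0,0],[1,10,0,0,0],[1,4,0,0,0],[1,1.5,0,0,0],[1,0,0,0,0],[1,0,0,0,0]])

```text
t: 12.3
eef_pos: [629.4, -28.7, 48.6]
tcp_rot: [0.206, 1.57, -0.042]
ft_force: [0.3, 0.7, -1.0]
opening: 0.265
```

```bash
python3 -c "
from h import *
plan(628.3,-28.5,45.3,-14.2)"
```

```text
at [629.4 -28.7  48.6] jaw -14.2 open 0.265 F [ 0.3  0.7 -1. ] t 12.3
turn 0.0 then shift [ 3.3 -0.1 -1.1]  unturned [ 3.3 -0.1 -1.1]
```

Request:
apply_moves(increments=[[1,1.5,0,0,0],[1,1,0,0,0],[1,0.5,0,0,0],[1,0,0,0,0]])

```text
t: 12.7
eef_pos: [629.4, -28.7, 45.3]
tcp_rot: [0.21, 1.57, -0.038]
ft_force: [-0.2, 0.1, 4.5]
opening: 0.266
```

```bash
python3 -c "
from h import *
plan(636.2,-254.2,150,2.6)"
```

```text
at [629.4 -28.7  45.3] jaw -14.2 open 0.266 F [-0.2  0.1  4.5] t 12.7
turn -16.8 then shift [-104.7 -225.6   -3.3]  unturned [-104.7 -216.9   62. ]
```

Contact is firm at 4.5 N. Release, rise, and turn for the red bottle.

Request:
apply_moves(increments=[[0,0,0,0,0],[0,0,0,0,0],[0,0,0,0,0],[0,0,0,0,0],[0,-20,0,0,0],[0,-40,0,0,0],[0,-40,0,0,0],[0,-5,0,0,-8.4],[0,0,0,0,-8.4],[0,0,-25,0,0]])

```text
t: 13.7
eef_pos: [630.2, -52.0, 150.4]
tcp_rot: [0.473, 1.57, 0.526]
ft_force: [0.9, -0.2, -0.4]
opening: 0.99
```

Request:
apply_moves(increments=[[0,0,-40,0,0],[0,0,-45,0,0],[0,0,-45,-3,0],[0,0,-40,0,0],[0,0,-20,0,0],[0,0,-10,0,0],[0,0,0,0,0],[0,0,0,0,0]])

```text
t: 14.5
eef_pos: [636.4, -252.2, 149.7]
tcp_rot: [2.032, 1.57, 2.079]
ft_force: [-0.8, 0.5, -0.7]
opening: 1.001
```

```bash
python3 -c "
from h import *
c=shot('wrist','w5')
plan(636.2,-254.2,41,2.6)
for ce,s in blob(c,(0,130,60),(8,255,255))+blob(c,(172,130,60),(180,255,255)): print(ce,s,back(c,[ce],82).round(1),back(c,[ce],78).round(1))
print(proj(c,[[636.2,-254.2,82]]))
"
```

```text
at [ 636.5 -252.   149.9] jaw 2.7 open 0.999 F [-1.  -0.2 -0.1] t 14.55
turn 0.1 then shift [108.9  -2.2  -0.4]  unturned [108.9  -2.2  -0.4]
[323.9 198.7] [305, 181, 34, 37, 818] [[ 638.8 -252.    82. ]] [[ 638.9 -253.    78. ]]
[[320.38313841 201.29820611]]
```

View pics/w5.png

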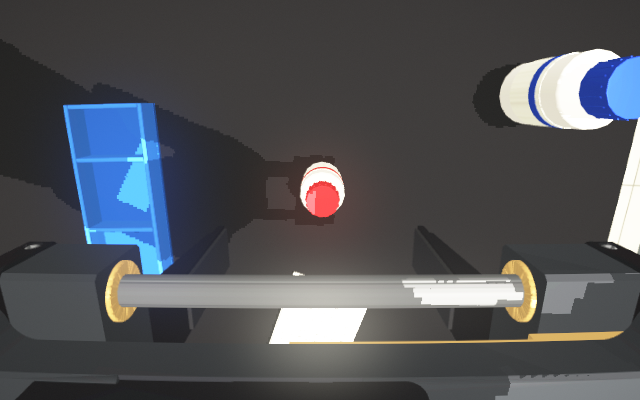

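Picture: the red cap is at (324,199), about 2 mm along +z from the prediction. The blue tray is to the left with its narrow pocket at the top, and the big blue-capped bottle is off to the right, clear. I descend and grip.

Request:
apply_moves(increments=[[0,30,-0.5,2.3,0],[0,40,0,0,0],[0,25,0,0,0],[0,11,0,0,0],[0,3,0,0,0],[1,0,0,0,0],[1,0,0,0,0],[1,0,0,0,0],[1,0,0,0,0],[1,0,0,0,0]])

```text
t: 15.55
eef_pos: [638.8, -254.1, 41.3]
tcp_rot: [-0.391, 1.57, -0.346]
ft_force: [0.3, 0.1, -0.0]
opening: 0.636
```

Request:
apply_moves(increments=[[1,0,0,0,0],[1,0,0,0,0],[1,0,0,0,0],[1,0,0,0,0],[1,0,0,0,0],[1,0,0,0,0]])

```text
t: 16.15
eef_pos: [638.6, -254.0, 40.8]
tcp_rot: [2.034, 1.571, 2.08]
ft_force: [0.2, -0.4, -0.0]
opening: 0.263
```

```bash
python3 -c "
from h import *
plan(445.6,-340.5,108,2.6)
# refine blue tray from w5: narrow pocket outer corners
"
```

```text
at [ 638.6 -254.    40.8] jaw 2.6 open 0.263 F [ 0.2 -0.4 -0. ] t 16.15
turn 0.0 then shift [ -67.2  -77.7 -196.8]  unturned [ -67.2  -77.6 -196.8]
```

Request:
apply_moves(increments=[[1,-5,0,0,0],[1,-20,0,0,0],[1,-27,0,0,0],[1,-15,-6,-16,0],[1,0,-14,-36,0],[1,0,-17,-42,0],[1,0,-17,-42,0],[1,0,-14,-36,0],[1,0,-7,-18,0],[1,0,-2.7,-6.8,0]])

```text
t: 17.15
eef_pos: [444.2, -341.4, 108.3]
tcp_rot: [-0.782, 1.571, -0.738]
ft_force: [0.6, 0.6, -1.1]
opening: 0.267
```

Request:
apply_moves(increments=[[1,0,0,0,0],[1,0,0,0,0]])

```text
t: 17.35
eef_pos: [446.5, -340.4, 108.0]
tcp_rot: [-0.432, 1.57, -0.386]
ft_force: [-0.4, 0.4, -1.1]
opening: 0.267
```

```bash
cat >> h.py <<'E'
T=[(-36,94,28),(36,94,28),(-32,90,28),(32,90,28),(-32,46,28),(32,46,28),(-32,42,28),(32,42,28),(-32,-22,28),(32,-22,28),(-36,-94,28),(36,-94,28)]
def M(x,y,yaw,pts):
    a=np.radians(yaw);R=np.array([[np.cos(a),-np.sin(a)],[np.sin(a),np.cos(a)]])
    return [list(R@np.array(p[:2])+[x,y])+[p[2]] for p in pts]
def mark(c,P,f):
    im=c['pixels'][:,:,::-1].copy()
    for p in P:
        if max(abs(p))<2000: cv2.circle(im,tuple(int(v) for v in p.round()),2,(0,0,255),-1)
    cv2.imwrite(f'pics/{f}.png',im)
E
python3 -c "
from h import *
c=shot('wrist')
plan(445.6,-340.5,44.8,2.6)
P=proj(c,M(442.9,-282.5,2.6,T)); print(P.round(0).tolist()); mark(c,P,'w6')
"
```

```text
at [ 446.6 -340.2  107.8] jaw 2.7 open 0.267 F [ 0.5  0.1 -0.6] t 17.4
turn 0.1 then shift [63.  -0.2 -1. ]  unturned [63.  -0.2 -1. ]
[[269.0, -13.0], [370.0, -13.0], [274.0, -7.0], [364.0, -7.0], [276.0, 58.0], [363.0, 58.0], [276.0, 64.0], [363.0, 64.0], [279.0, 150.0], [360.0, 150.0], [276.0, 237.0], [363.0, 237.0]]
```

View pics/w6.png

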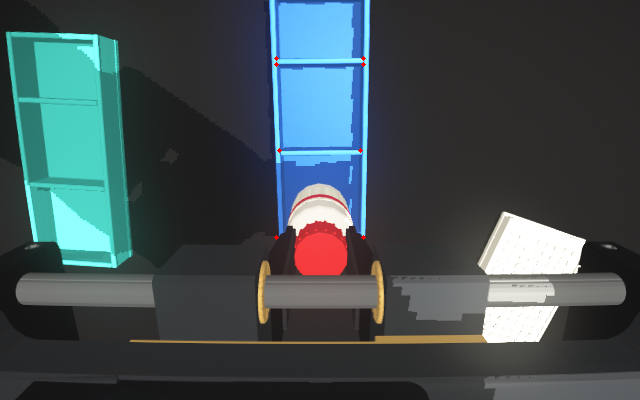

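Picture: the blue tray model fits within about 1 px and the red bottle hangs centred over the far pocket, with the plate and turquoise tray well clear. I lower it.

Request:
apply_moves(increments=[[1,25,-0.5,-0.5,0],[1,20,0,0,0],[1,10,0,0,0],[1,4,0,0,0],[1,1.5,0,0,0],[1,0,0,0,0],[1,0,0,0,0]])

```text
t: 18.1
eef_pos: [445.5, -341.3, 48.0]
tcp_rot: [-0.731, 1.57, -0.685]
ft_force: [-0.2, -0.3, -1.1]
opening: 0.268
```

```bash
python3 -c "
from h import *
plan(445.6,-340.5,44.8,2.6)"
```

```text
at [ 445.5 -341.3   48. ] jaw 2.6 open 0.268 F [-0.2 -0.3 -1.1] t 18.1
turn 0.0 then shift [3.2 0.8 0.2]  unturned [3.2 0.8 0.2]
```

Request:
apply_moves(increments=[[1,1.5,0,0,0],[1,1,0,0,0],[1,0.5,0,0,0],[1,0,0,0,0]])

```text
t: 18.5
eef_pos: [445.2, -341.3, 44.7]
tcp_rot: [-0.893, 1.57, -0.848]
ft_force: [-1.0, 1.0, 4.0]
opening: 0.267
```

```bash
python3 -c "
from h import *
plan(450.7,293.7,210,12)
# tube caps seen in w1-era image are stale for pose; use top camera only"
```

```text
at [ 445.2 -341.3   44.7] jaw 2.6 open 0.267 F [-1.  1.  4.] t 18.5
turn -9.4 then shift [-165.6  619.9  137.5]  unturned [-165.6  634.    34.5]
```

Request:
apply_moves(increments=[[0,0,0,0,0],[0,0,0,0,0],[0,0,0,0,0],[0,0,0,0,0],[0,-20,0,0,0],[0,-40,0,0,0],[0,-40,0,0,0],[0,-40,0,0,-8],[0,-25,0,0,-1.4],[0,0,25,5.5,0]])

```text
t: 19.5
eef_pos: [446.4, -317.8, 212.7]
tcp_rot: [-0.981, 1.564, -0.772]
ft_force: [-0.1, -0.4, 0.2]
opening: 0.993
```

Request:
apply_moves(increments=[[0,0,40,9,0],[0,0,45,10,0],[0,0,45,10,0],[0,0,45,10,0],[0,0,45,10,0],[0,0,45,10,0],[0,0,45,10,0],[0,0,45,10,0],[0,0,45,10,0],[0,0,45,10,0]])

```text
t: 20.5
eef_pos: [449.2, 142.3, 209.5]
tcp_rot: [0.134, 1.57, 0.344]
ft_force: [0.8, -0.9, -0.6]
opening: 0.997
```

Request:
apply_moves(increments=[[0,0,45,10,0],[0,0,45,10,0],[0,0,30,6.5,0],[0,0,20,4.5,0],[0,0,9,2,0],[0,0,0,0,0],[0,0,0,0,0],[0,0,0,0,0]])

```text
t: 21.3
eef_pos: [451.0, 291.9, 209.4]
tcp_rot: [-0.902, 1.571, -0.693]
ft_force: [0.8, -0.4, -0.3]
opening: 1.0
```

```bash
python3 -c "
from h import *
c=shot('wrist','w7')
plan(450.7,293.7,100,12)
print(proj(c,[[439.2,347.8,120],[450.7,293.7,120],[462.3,238.6,120]]).round(1))
for n,lo,hi in (('g',(45,100,50),(75,255,255)),('p',(130,90,50),(155,255,255))):
  for ce,s in blob(c,lo,hi): print(n,ce,s,back(c,[ce],120).round(1),back(c,[ce],116).round(1))
"
```

```text
at [451.  292.  209.5] jaw 11.9 open 0.999 F [-0.1  0.3  0.7] t 21.35
turn -0.1 then shift [1.095e+02 1.700e+00 1.000e-01]  unturned [1.095e+02 1.700e+00 1.000e-01]
[[320.9 122.2]
 [320.9 190.1]
 [320.9 253. ]]
g [322.5 118.9] [305, 101, 36, 36, 957] [[439.9 350.6 120. ]] [[440.  350.5 116. ]]
g [281.4 234.1] [277, 230, 10, 9, 71] [[425.5 248.7 120. ]] [[425.4 247.2 116. ]]
p [322.9 187.2] [307, 170, 33, 34, 830] [[451.8 296.5 120. ]] [[452.  295.6 116. ]]
```

View pics/w7.png

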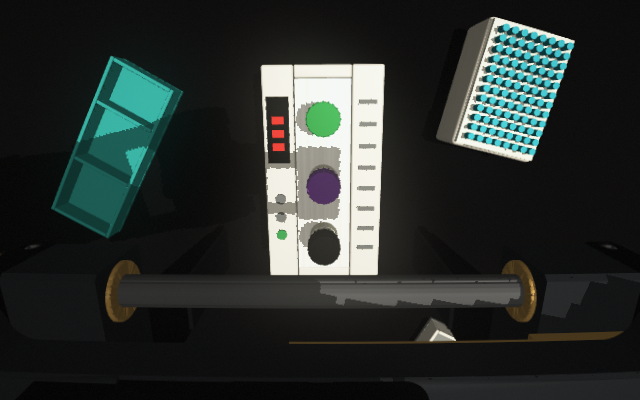

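Picture: green cap (322,119), purple (323,187) and black (324,246) stand in a row along the image's vertical, with the jaws across the row. Purple is about 3.5 mm along +y and 1.3 mm along +z from the TCP axis. I come nearer and check again.

Request:
apply_moves(increments=[[0,15,1.3,0.6,0],[0,25,2,0.7,0],[0,20,0,0,0],[0,9,0,0,0],[0,0,0,0,0],[0,0,0,0,0]])

```text
t: 21.95
eef_pos: [451.9, 296.4, 141.1]
tcp_rot: [0.347, 1.57, 0.556]
ft_force: [0.1, -0.6, 0.8]
opening: 1.001
```

```bash
python3 -c "
from h import *
c=shot('wrist','w8')
s=status.state();x,y,z=s['eef_pos']
print(proj(c,[[x,y,120]]).round(1))
for n,lo,hi in (('g',(45,100,40),(75,255,255)),('p',(125,70,30),(160,255,255))):
  for ce,st in blob(c,lo,hi)[:1]: b=back(c,[ce],120)[0];print(n,ce,st,b.round(1));plan(b[0],b[1],100,12)
"
```

```text
[[321.  217.1]]
g [320.5 129.8] [298, 107, 46, 47, 1610] [440.1 350.8 120. ]
at [451.9 296.5 141.3] jaw 12.0 open 1.007 F [-0.3 -0.7  0.6] t 22.0
turn -0.0 then shift [41.3 55.5 -0.4]  unturned [41.3 55.5 -0.4]
p [321.1 214.5] [300, 191, 44, 48, 1607] [451.6 298.2 120. ]
at [451.9 296.5 141.3] jaw 12.0 open 1.007 F [-0.3 -0.7  0.6] t 22.0
turn -0.0 then shift [41.3  1.8  0. ]  unturned [41.3  1.8 -0. ]
```

From near, the purple cap's disc centre agrees with the TCP projection at (321,217). I descend and grip the cap.

Request:
apply_moves(increments=[[0,15,0.4,0,0],[0,15,0,0,0],[0,8,0,0,0],[0,3,0,0,0],[1,0,0,0,0],[1,0,0,0,0],[1,0,0,0,0],[1,0,0,0,0],[1,0,0,0,0],[1,0,0,0,0]])

```text
t: 23.0
eef_pos: [451.4, 296.9, 99.5]
tcp_rot: [0.483, 1.571, 0.693]
ft_force: [0.2, -0.6, -0.4]
opening: 0.557
```

Request:
apply_moves(increments=[[1,0,0,0,0],[1,0,0,0,0],[1,0,0,0,0],[1,0,0,0,0],[1,0,0,0,0],[1,0,0,0,0],[1,0,0,0,0]])

```text
t: 23.7
eef_pos: [451.3, 296.9, 99.3]
tcp_rot: [0.781, 1.571, 0.991]
ft_force: [0.5, -0.2, 1.0]
opening: 0.011
```

```bash
python3 -c "
from h import *
plan(440,-214.6,210,2.6)"
```

```text
at [451.3 296.9  99.3] jaw 12.0 open 0.011 F [ 0.5 -0.2  1. ] t 23.7
turn 9.4 then shift [-110.7 -510.4  -34.5]  unturned [-110.7 -497.9 -117.5]
```

```bash
python3 -c "
from h import *
c=shot('wrist');s=shot('scene')['pixels'][210:350,310:480,::-1]
plan(440,-214.6,210,2.6)
cv2.imwrite('pics/m3.png',np.vstack([c['pixels'][100:350,:,::-1],cv2.copyMakeBorder(cv2.resize(s,(401,330)),0,0,0,239,0)]))"
```

```text
at [451.3 296.9  99.4] jaw 12.0 open 0.006 F [ 0.2 -1.  -0.8] t 23.8
turn 9.4 then shift [-110.7 -510.4  -34.5]  unturned [-110.7 -497.9 -117.5]
```

View pics/m3.png

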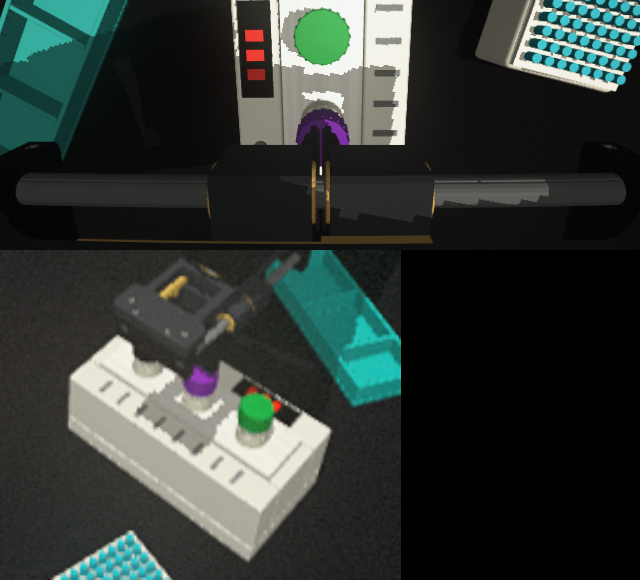

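Picture: the fingers shut empty, just above the purple cap; the tube is untouched. The finger tips at image row 228 lie about 32 mm behind the reported TCP, not 11 mm ahead of it. That also explains the 0.265 opening earlier: I was holding 26 mm bottle caps. So the tubes need about 33 mm more depth. I open and go down in steps, watching the force.

Request:
apply_moves(increments=[[0,0,0,0,0],[0,0,0,0,0],[0,0,0,0,0],[0,0,0,0,0],[0,0,0,0,0],[0,0,0,0,0],[0,0,0,0,0],[0,0,0,0,0],[0,5,0,0,0],[0,5,0,0,0]])

```text
t: 24.8
eef_pos: [451.3, 296.9, 89.0]
tcp_rot: [0.571, 1.571, 0.781]
ft_force: [-0.6, -0.2, -0.1]
opening: 0.789
```

Request:
apply_moves(increments=[[0,5,0,0,0],[0,5,0,0,0],[0,3,0,0,0],[0,0,0,0,0]])

```text
t: 25.2
eef_pos: [451.1, 296.7, 75.8]
tcp_rot: [-2.945, 1.57, -2.735]
ft_force: [-0.4, 0.7, 0.5]
opening: 1.0
```

Request:
apply_moves(increments=[[0,3,0,0,0],[0,3,0,0,0],[0,2,0,0,0],[0,2,0,0,0],[0,0,0,0,0]])

```text
t: 25.7
eef_pos: [451.2, 296.8, 66.1]
tcp_rot: [3.112, 1.571, -2.962]
ft_force: [-0.0, -1.0, 0.1]
opening: 1.001
```

Request:
apply_moves(increments=[[1,0,0,0,0],[1,0,0,0,0],[1,0,0,0,0],[1,0,0,0,0],[1,0,0,0,0],[1,0,0,0,0],[1,0,0,0,0],[1,0,0,0,0],[1,0,0,0,0],[1,0,0,0,0]])

```text
t: 26.7
eef_pos: [451.5, 296.9, 66.4]
tcp_rot: [0.352, 1.57, 0.561]
ft_force: [0.6, 0.2, -0.3]
opening: 0.284
```

Request:
apply_moves(increments=[[1,0,0,0,0],[1,0,0,0,0]])

```text
t: 26.9
eef_pos: [451.5, 296.9, 66.4]
tcp_rot: [0.299, 1.57, 0.508]
ft_force: [1.4, 0.9, -1.0]
opening: 0.285
```

Opening 0.285 is about 27 mm, so the 28 mm cap is held with almost no side force. I lift straight up.

Request:
apply_moves(increments=[[1,-2,0,0,0],[1,-5,0,0,0],[1,-8,0,0,0],[1,-10,0,0,0],[1,-10,0,0,0],[1,-10,0,0,0],[1,-10,0,0,0]])

```text
t: 27.6
eef_pos: [451.2, 296.8, 122.5]
tcp_rot: [0.807, 1.571, 1.017]
ft_force: [-0.9, 0.7, -1.0]
opening: 0.287
```

Request:
apply_moves(increments=[[1,-10,0,0,0],[1,-15,0,0,0],[1,-20,0,0,0],[1,-12,0,0,0],[1,-3,0,0,0],[1,0,0,0,0]])

```text
t: 28.2
eef_pos: [451.3, 296.8, 181.5]
tcp_rot: [0.407, 1.57, 0.616]
ft_force: [-0.2, -0.3, -1.4]
opening: 0.288
```

```bash
python3 -c "
from h import *
c=shot('wrist','w9');cv2.imwrite('pics/s9.png',shot('scene')['pixels'][:,:,::-1])
for n,lo,hi in (('g',(45,100,40),(75,255,255)),('p',(125,70,30),(160,255,255))): print(n,blob(c,lo,hi)[:1])
for z in (195,195-95): print(z,proj(c,[list(status.state()['eef_pos'][:2])+[z]]))
plan(440,-214.6,180,2.6)"
```

```text
g [(array([321.1, 127. ]), [302, 107, 39, 41, 1152])]
p [(array([320.3, 254. ]), [290, 228, 62, 47, 2442])]
195 [[320.41311522 236.5634971 ]]
100 [[320.36231268 194.61677194]]
at [451.  296.7 180.7] jaw 12.0 open 0.29 F [ 0.   0.4 -0.9] t 28.3
turn 9.4 then shift [   0.9 -510.3  -34.2]  unturned [   0.9 -497.8 -117.1]
```

The purple tube is held and out of the well, bottom at about 140 mm. I carry it to the blue tray.

Request:
apply_moves(increments=[[1,0,0,0,5],[1,0,0,0,4.4],[1,0,-20,-1.3,0],[1,0,-35,-2.3,0],[1,0,-42,-2.8,0],[1,0,-42,-2.8,0],[1,0,-42,-2.8,0],[1,0,-42,-2.8,0],[1,0,-42,-2.8,0],[1,0,-42,-2.8,0]])

```text
t: 29.3
eef_pos: [444.3, -12.3, 180.7]
tcp_rot: [2.831, 1.57, 2.877]
ft_force: [-0.0, 0.9, -0.0]
opening: 0.29
```

Request:
apply_moves(increments=[[1,0,-42,-2.8,0],[1,0,-42,-2.8,0],[1,0,-42,-2.8,0],[1,0,-38,-2.6,0],[1,0,-25,-1.8,0],[1,0,-12,-0.8,0],[1,0,-2.4,0,0],[1,0,0,0,0],[1,0,0,0,0]])

```text
t: 30.2
eef_pos: [440.6, -213.4, 181.2]
tcp_rot: [2.156, 1.57, 2.202]
ft_force: [0.8, 0.0, -1.4]
opening: 0.29
```

```bash
python3 -c "
from h import *
c=shot('wrist')
for n,lo,hi in (('p',(125,70,30),(160,255,255)),): print(n,blob(c,lo,hi)[:1])
P=proj(c,M(442.9,-282.8,2.6,T)); mark(c,P,'w10')
plan(440,-215,45.4,2.6)"
```

```text
p [(array([320.4, 254. ]), [289, 228, 63, 48, 2477])]
at [ 440.6 -213.4  181.3] jaw 2.7 open 0.288 F [-0.5  0.   0.1] t 30.25
turn 0.1 then shift [135.9  -1.6  -0.7]  unturned [135.9  -1.6  -0.7]
```

Request:
apply_moves(increments=[[1,15,-1,-0.5,0],[1,30,-0.6,0,0],[1,30,0,0,0],[1,25,0,0,0],[1,15,0,0,0],[1,10,0,0,0],[1,5,0,0,0],[1,2,0,0,0],[1,0,0,0,0]])

```text
t: 31.15
eef_pos: [440.4, -216.2, 49.7]
tcp_rot: [-0.524, 1.57, -0.478]
ft_force: [0.2, -0.1, 0.3]
opening: 0.286
```

```bash
python3 -c "
from h import *
plan(440,-215,45.4,2.6)"
```

```text
at [ 440.4 -216.2   49.7] jaw 2.6 open 0.286 F [ 0.2 -0.1  0.3] t 31.15
turn 0.0 then shift [ 4.3  1.2 -0.4]  unturned [ 4.3  1.2 -0.4]
```

Request:
apply_moves(increments=[[1,1.5,0,0,0],[1,1.5,0,0,0],[1,0.5,0,0,0],[1,0.5,0,0,0],[1,0,0,0,0]])

```text
t: 31.65
eef_pos: [440.2, -216.2, 45.3]
tcp_rot: [-0.219, 1.571, -0.174]
ft_force: [0.4, -0.0, 0.2]
opening: 0.284
```

Request:
apply_moves(increments=[[1,0.4,0,0,0],[1,0.4,0,0,0],[1,0,0,0,0]])

```text
t: 31.95
eef_pos: [440.5, -216.4, 45.2]
tcp_rot: [-0.606, 1.57, -0.56]
ft_force: [-1.4, 1.2, 9.4]
opening: 0.286
```

Contact at 9 N. Release and go back for the green tube.

Request:
apply_moves(increments=[[0,0,0,0,0],[0,0,0,0,0],[0,0,0,0,0],[0,0,0,0,0],[0,-15,0,0,0],[0,-35,0,0,0],[0,-40,0,0,0],[0,-35,0,0,-5],[0,-10,0,0,-4.4],[0,0,0,0,0]])

```text
t: 32.95
eef_pos: [440.7, -216.5, 181.0]
tcp_rot: [-0.758, 1.568, -0.548]
ft_force: [0.5, 0.5, 0.2]
opening: 0.996
```

```bash
python3 -c "
from h import *
plan(439.8,350.5,180,12)"
```

```text
at [ 440.7 -216.5  181. ] jaw 12.1 open 0.996 F [0.5 0.5 0.2] t 32.95
turn 0.1 then shift [  0.  554.8 117. ]  unturned [  0.  554.6 117.7]
```

Request:
apply_moves(increments=[[0,0,20,4.2,0],[0,0,40,8.4,0],[0,0,45,9.5,0],[0,0,45,9.5,0],[0,0,45,9.5,0],[0,0,45,9.5,0],[0,0,45,9.5,0],[0,0,45,9.5,0],[0,0,45,9.5,0],[0,0,45,9.5,0]])

```text
t: 33.95
eef_pos: [438.6, 214.9, 178.3]
tcp_rot: [-3.055, 1.569, -2.848]
ft_force: [1.5, 0.0, -0.2]
opening: 0.999
```

Request:
apply_moves(increments=[[0,0,45,9.5,0],[0,0,40,8.4,0],[0,0,25,5.3,0],[0,0,15,3.2,0],[0,0,9.8,2,0],[0,0,0,0,0],[0,10,0,0,0],[0,20,0,0,0],[0,10,0,0,0],[0,0,0,0,0]])

```text
t: 34.95
eef_pos: [438.7, 349.6, 138.1]
tcp_rot: [-2.783, 1.568, -2.575]
ft_force: [0.6, 1.4, 0.2]
opening: 0.999
```

Request:
apply_moves(increments=[[0,0,0,0,0],[0,0,0,0,0]])

```text
t: 35.15
eef_pos: [439.5, 350.8, 140.2]
tcp_rot: [0.384, 1.57, 0.593]
ft_force: [0.5, 0.0, 0.1]
opening: 1.004
```

```bash
python3 -c "
from h import *
c=shot('wrist','w11')
x,y,z=status.state()['eef_pos']
print(proj(c,[[x,y,120]]).round(1))
for ce,st in blob(c,(45,100,40),(75,255,255))[:1]:
  d=[st[0]+st[2]/2-.5, st[1]+st[3]-.5-st[2]/2]; b=back(c,[d],120)[0]; print(ce,st,d,b.round(1)); plan(b[0],b[1],66,12)
t=shot('top')
for ce,st in blob(t,(125,70,30),(160,255,255))[:1]: print('purple top',ce,back(t,[ce],99))
"
```

```text
[[320.8 217.6]]
[321.1 215.1] [300, 192, 44, 46, 1540] [321.5, 215.5] [439.6 352.3 120. ]
at [439.5 350.8 140.2] jaw 12.0 open 1.004 F [-1.1 -0.1  0.7] t 35.2
turn 0.0 then shift [74.2  1.4  0.4]  unturned [74.2  1.4  0.4]
purple top [380.7 188.9] [[ 440.38508125 -216.36116921   99.        ]]
```

Request:
apply_moves(increments=[[0,15,0.8,0.2,0],[0,20,0,0,0],[0,15,0,0,0],[0,10,0,0,0],[0,8,0,0,0],[0,4,0,0,0],[0,2,0,0,0],[0,0,0,0,0]])

```text
t: 36.05
eef_pos: [439.3, 351.7, 65.7]
tcp_rot: [0.486, 1.57, 0.696]
ft_force: [0.8, 0.2, -0.5]
opening: 1.0
```

Request:
apply_moves(increments=[[1,0,0,0,0],[1,0,0,0,0],[1,0,0,0,0],[1,0,0,0,0],[1,0,0,0,0],[1,0,0,0,0],[1,0,0,0,0],[1,0,0,0,0],[1,0,0,0,0],[1,0,0,0,0]])

```text
t: 37.05
eef_pos: [439.4, 351.7, 65.6]
tcp_rot: [0.322, 1.57, 0.532]
ft_force: [0.9, 1.2, -0.8]
opening: 0.288
```

Request:
apply_moves(increments=[[1,0,0,0,0],[1,0,0,0,0]])

```text
t: 37.25
eef_pos: [439.4, 351.7, 65.6]
tcp_rot: [0.387, 1.57, 0.596]
ft_force: [0.8, 0.0, -0.6]
opening: 0.286
```

Gripped at 0.286, as before. I lift straight up.

Request:
apply_moves(increments=[[1,-2,0,0,0],[1,-5,0,0,0],[1,-8,0,0,0],[1,-10,0,0,0],[1,-10,0,0,0],[1,-10,0,0,0],[1,-10,0,0,0],[1,-10,0,0,0],[1,-15,0,0,0]])

```text
t: 38.15
eef_pos: [438.8, 351.4, 146.1]
tcp_rot: [-2.885, 1.57, -2.675]
ft_force: [-0.1, -0.1, 0.1]
opening: 0.288
```

Request:
apply_moves(increments=[[1,-20,0,0,0],[1,-12,0,0,0],[1,-3,0,0,6],[1,0,0,0,8],[1,0,0,0,8],[1,0,0,0,4.2],[1,0,0,0,0],[1,0,0,0,0]])

```text
t: 38.95
eef_pos: [439.1, 351.6, 180.6]
tcp_rot: [3.029, 1.571, 2.784]
ft_force: [1.2, 0.5, -1.2]
opening: 0.29
```

```bash
python3 -c "
from h import *
plan(658.9,93.7,180,-14.2)"
```

```text
at [439.1 351.6 180.6] jaw -14.1 open 0.29 F [ 1.2  0.5 -1.2] t 38.95
turn 0.1 then shift [   0.6 -196.1  276.3]  unturned [   0.6 -196.8  275.8]
```

Request:
apply_moves(increments=[[1,0,-10,14,0],[1,0,-20,28,0],[1,0,-26,36,0],[1,0,-27,38.5,0],[1,0,-27,38.5,0],[1,0,-27,38.5,0],[1,0,-24,33,0],[1,0,-20,27.5,0],[1,0,-10,14,0],[1,0,-5.5,8,0]])

```text
t: 39.95
eef_pos: [659.1, 92.5, 180.2]
tcp_rot: [-3.1, 1.57, 2.936]
ft_force: [-1.1, -0.8, -0.0]
opening: 0.286
```

Request:
apply_moves(increments=[[1,0,0,0,0],[1,0,0,0,0],[1,0,0,0,0]])

```text
t: 40.25
eef_pos: [658.0, 94.7, 180.8]
tcp_rot: [1.871, 1.571, 1.625]
ft_force: [-0.6, 0.0, 0.4]
opening: 0.292
```

```bash
python3 -c "
from h import *
c=shot('wrist')
print(blob(c,(45,100,40),(75,255,255))[:1])
mark(c,proj(c,M(642.2,27.8,-14.2,T)),'w12')
plan(658.9,93.7,44.6,-14.2)"
```

```text
[(array([320.4, 254.3]), [290, 228, 62, 47, 2398])]
at [658.   94.6 180.8] jaw -14.1 open 0.286 F [ 0.2  0.3 -0.6] t 40.3
turn 0.1 then shift [136.2  -0.7   1.1]  unturned [136.2  -0.7   1.1]
```

View pics/w12.png

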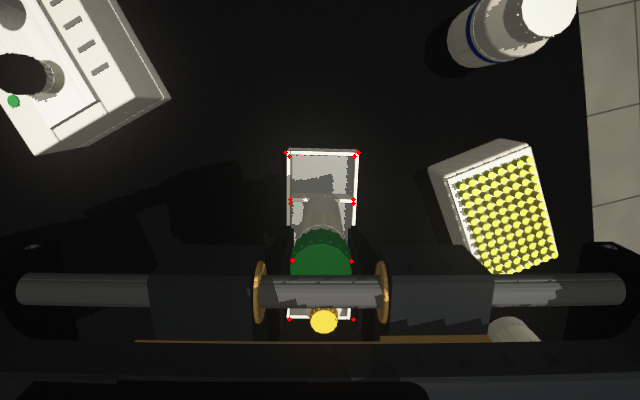

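Picture: the tray model fits within about 2 px, the green tube hangs above the narrow pocket, and the yellow bottle stands in the tray at (323,321). I lower it.

Request:
apply_moves(increments=[[1,15,-0.7,1,0],[1,30,0,0,0],[1,30,0,0,0],[1,25,0,0,0],[1,15,0,0,0],[1,10,0,0,0],[1,5,0,0,0],[1,2,0,0,0],[1,0,0,0,0],[1,0,0,0,0]])

```text
t: 41.3
eef_pos: [659.8, 92.6, 49.4]
tcp_rot: [0.351, 1.569, 0.104]
ft_force: [0.8, 0.1, -0.7]
opening: 0.288
```

Request:
apply_moves(increments=[[1,1.2,0,0,0],[1,1,0,0,0],[1,0.5,0,0,0],[1,0,0,0,0]])

```text
t: 41.7
eef_pos: [659.4, 92.5, 45.8]
tcp_rot: [2.2, 1.571, 1.953]
ft_force: [-0.3, -0.5, 0.4]
opening: 0.29
```

Request:
apply_moves(increments=[[1,0.7,0,0,0],[1,0.5,0,0,0],[1,0,0,0,0]])

```text
t: 42.0
eef_pos: [659.4, 92.6, 44.6]
tcp_rot: [1.854, 1.571, 1.607]
ft_force: [-0.6, 0.6, -0.4]
opening: 0.289
```

Request:
apply_moves(increments=[[1,0.5,0,0,0],[1,0.4,0,0,0],[1,0,0,0,0]])

```text
t: 42.3
eef_pos: [659.7, 92.6, 44.4]
tcp_rot: [0.446, 1.57, 0.198]
ft_force: [-1.7, -0.0, 5.9]
opening: 0.286
```

Contact at 6 N. Release, rise, and move back a little so the cameras can see both trays.

Request:
apply_moves(increments=[[0,0,0,0,0],[0,0,0,0,0],[0,0,0,0,0],[0,0,0,0,0],[0,-15,0,0,0],[0,-35,0,0,0],[0,-40,0,0,0],[0,-45,0,0,0],[0,-40,0,0,0],[0,-15,0,0,0]])

```text
t: 43.3
eef_pos: [660.4, 92.6, 239.7]
tcp_rot: [0.304, 1.564, 0.056]
ft_force: [0.3, -0.4, -0.4]
opening: 0.991
```

Request:
apply_moves(increments=[[0,0,30,-20,0],[0,0,40,-25,0],[0,0,40,-25,0],[0,0,40,-25,0],[0,0,40,-25,0],[0,0,20,-15,0],[0,0,0,0,0],[0,0,0,0,0]])

```text
t: 44.1
eef_pos: [579.9, 329.3, 234.6]
tcp_rot: [0.435, 1.57, 0.189]
ft_force: [0.1, -0.3, -0.5]
opening: 0.999
```

```bash
python3 -c "
from h import *
t=shot('top')['pixels'][60:270,180:460,::-1];s=shot('scene')['pixels'][120:400,100:460,::-1]
cv2.imwrite('pics/end.png',np.vstack([cv2.resize(t,(400,300),interpolation=2),cv2.resize(s,(400,300),interpolation=2)]))
print(status.state()['t'],status.state()['opening'],status.state()['eef_pos'])"
```

```text
44.2 1.0023704837653695 [580.44979794 328.22193882 234.281367  ]
```

View pics/end.png

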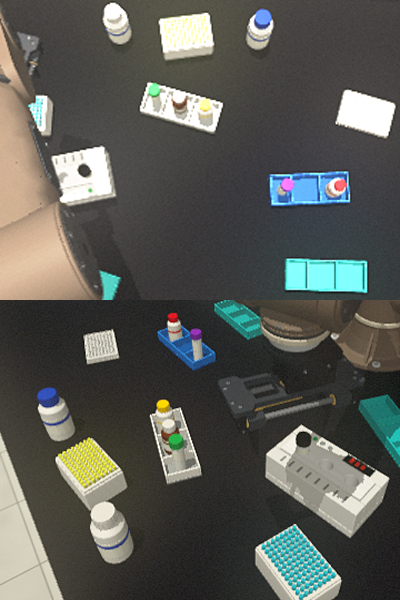

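Both views agree:
- The white tray holds the green tube in its narrow pocket and the brown and yellow bottles in the large ones.
- The blue tray holds the purple tube in its narrow pocket and the red bottle in a large one.
- Everything stands upright, the black tube is still in the heater, and the plate is where it was.

I hand the job in.

```bash
python3 -c "
from cell import env
print(env.job_done())"
```

```text
the job is handed in; nothing more can be done
None
```

Both kits are made up and the job is handed in at about 44 s of the 125 s allowed. I loaded the brown, yellow and red bottles first, then lifted the purple and green tubes straight out of the heater and stood them in the narrow pockets.

- **Last checks:** the top and scene pictures show all five items upright in their own pockets, the black tube still in its well and the plate unmoved. The gripper was open and clear. No wrist force I read went above 10 N.
- **What disagreed:** the fingertips turned out to be about 32 mm behind the reported TCP, where the text says 11 mm ahead of it. So the bottles were carried by their caps rather than their bodies. My first grip on the purple tube also closed empty above its cap, without moving it; I went about 33 mm deeper, and both tubes then came out cleanly.
- **Not confirmed:** I let go of the brown bottle at the worked-out floor height without feeling contact first. It may have dropped a millimetre at most, and it was standing upright in every later picture.

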